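# Pack, tag and hand over a chocolate gift tray

### The arm

A 7-joint arm with a two-finger parallel gripper is mounted at the origin on the work surface. World frame = base frame: x ahead of the robot, y to its left, z up, the work surface at z = 0. Lengths are in mm, angles in rad, forces in N, time in s.
With the tool pointing down it reaches from about 400 to 850 mm from the base axis. Payload 4.4 kg.
Tool frame: the origin (TCP) lies at the very end of the fingers, on their centre line; the grasp point (between the pads) lies behind it (r.grip_point_offset is the z of the grasp point in the tool frame, in mm); z points along the fingers, y is the line along which they close (so a half turn about z gives the same grasp; the last joint's range is limited). The gripper opens to 94 mm and grips with 3 to 60 N. Pads are 16 mm wide; open, the fingers measure 119 mm over their backs; the gripper's body (75 mm by 177 mm) begins 78 mm behind the grasp point.
Start: joints at [-0.066, 0.628, 0.038, 1.517, -0.027, 0.996, -0.02], TCP at [650.014, 0.028, 205.478] pointing down, gripper open.
Joint ranges: [-3.06, 3.06], [-0.37, 2.12], [-1.25, 1.32], [0.18, 2.47], [-1.1, 4.24], [0.23, 1.98], [-2.94, 2.94]. Speed limits (rad/s): [2.57, 2.57, 3.14, 3.14, 3.14, 3.14, 3.14].

### API

Orientations are given as [roll, pitch, yaw] about the fixed x, y, z axes, in that order (R = Rz(yaw) Ry(pitch) Rx(roll)).
In Python, from workcell import r gives the robot as it stands. The module is installed in compiled form; this text tells all that it offers. Calls block until the motion is done:
- r.goto(position, orientation): joint-space move of the TCP to a pose.
- r.move_l(position, orientation=None, v=150): straight line of the TCP; orientation=None keeps the orientation; v is the mean speed in mm/s.
- r.move_joints(angles): joint-space move.
- r.ungrasp() and r.close_gripper(): open the fingers fully, or close them until they stop; the grip force is fixed at half the most.
- r.pause(seconds).
- r.ik(position, orientation): joint angles nearest the present ones, or None.
- r.camera(name): name is "scene" or "side" or "wrist"; returns a dict with "frame" (400x640x3 uint8, red, green, blue), "mtx" (3x3 intrinsics, pixels), "dist_coeffs" ([k1, k2, p1, p2, k3] as OpenCV has them; the pictures are not rectified), "position" and "attitude" of the camera in the world; the wrist camera has in their place "tool_from_camera" (4x4, takes a point from camera to tool coordinates, whose origin is the TCP and whose axes are the flange's). Camera axes: x right, y up, looking along -z (the intrinsics and any distortion apply to the point x, -y, -z); pixel columns grow to the right and rows downward; lengths in mm; the calibration is good to about 2 mm. A picture is of the moment at which its call begins: read the wrist's pose just before it. There is no depth.
A pose or a line that the arm cannot do raises r.Unreachable and nothing moves.
- r.close_job(): hands the job in; it is judged then, once.
Readings, each from a call of its own:
- r.get_clock(): time.
- r.get_q(): joint angles.
- r.get_joint_velocities(): joint speeds.
- r.get_joint_efforts(): joint torques, N m.
- r.get_eef_pos(): TCP position.
- r.get_orientation(): TCP orientation.
- r.get_ft_force(): force on the tool from outside, world axes, zero at the start.
- r.get_moment(): the same for the moment, N m.
- r.get_finger_gap(): opening from 0.0 (shut) to 1.0 (fully open).
- r.get_grasp_force(): force on a finger pad.
Only numpy, scipy, OpenCV 4.12 (cv2) and the standard library are available. Lean on these libraries where they do the work, as an engineer would, in place of code of your own. Each camera call takes 0.05 s, during which the arm holds its last target. There are 200 camera calls.

### The job

Make room on the hand-over place: push the square tissue box that stands there along the table until it is clear of the tape, still upright. Put every loose gold chocolate into the blue gift tray, and take the red tag clip off the rim of the cardboard box and clip it, fully down, on the middle of the tray's long front rim, the one that faces the robot. Only when the tray is packed and tagged, push it across the table, never lifting or tipping it, until it stands wholly inside the tape outline; leave everything else on the table where it is.

Things in the scene. Friction and masses are not known exactly. Their poses are not given: they have to be found in the camera images.
- outline: Hand-over place: a rectangle of white tape stuck flat on the table (no height to speak of). Inside of the tape 150 (x) by 230 mm (y), tape 12 mm wide, so 174 by 254 mm outside. Origin at its centre on the table; x points roughly away from the robot, y is the long way.
- tray: Pale blue open gift tray, 120 mm (x) by 200 mm (y), 32 mm high, walls and floor 4 mm thick, about 0.3 kg. Loose: it slides when pushed on its walls and turns to lie flush against two spread fingers. Origin at the centre of its underside, z up; its -x long wall is the front rim, which faces the robot at the start (yaw within 0.32 rad).
- tray_front (a point): The middle of the tray's front rim: on top of the -x long wall, at mid thickness (58 mm from the tray's centre in -x, 32 mm above its underside). The tag clip belongs here, within about 30 mm along the rim.
- tissue: Square green and cream tissue box, 120 by 120 mm, 90 mm high, about 0.28 kg, too wide to grip; stands on the hand-over place at the start. Origin at the centre of its underside, z up.
- clipbox: Fixed open cardboard box of spare pegs, 90 mm (x) by 170 mm (y), 45 mm high, walls 4 mm. Origin at the centre of its underside. The red tag clip sits on its near (-x) rim.
- clip: Red sprung peg with a round gold tag, 18 mm wide (its y), astride a 4 mm wall, jaws down, handles up. Origin at its pivot; z up along the handles, x across the wall (squeeze along x). Handles rise 45 mm above the pivot, spreading in a V: 26 mm over their outsides 30 mm above the pivot. Jaw tips end 24 mm below the pivot. Fully down on a rim, its coil rests on the rim, pivot 4.5 mm above it.
- clip_jaw (a point): Between the jaw tips of the clip, 21 mm below its pivot.
- clip_lever (a joint): Opening of the clip: 0 rad on a 4 mm wall, 0.35 fully squeezed, -0.16 closed on nothing. Squeezing the handles 30 mm above the pivot to about 15 mm (some 8 N; use 12 to 25 N) opens the jaws fully, to 12 mm; it springs shut when let go. Both halves lean equally, so clip (the -x half) then tilts by up to 0.18 rad.
- choc0: Gold foil chocolate in a brown paper cup: 34 mm across, 35 mm high, flat underside 27 mm across, 16 g. Origin at the centre of its underside. May be absent.
- choc1: Gold foil chocolate in a brown paper cup: 34 mm across, 35 mm high, flat underside 27 mm across, 16 g. Origin at the centre of its underside. May be absent.
- choc2: Gold foil chocolate in a brown paper cup: 34 mm across, 35 mm high, flat underside 27 mm across, 16 g. Origin at the centre of its underside. May be absent.
- choc3: Gold foil chocolate in a brown paper cup: 34 mm across, 35 mm high, flat underside 27 mm across, 16 g. Origin at the centre of its underside. May be absent.
- choc4: Gold foil chocolate in a brown paper cup: 34 mm across, 35 mm high, flat underside 27 mm across, 16 g. Origin at the centre of its underside. May be absent.
- bottle: Water bottle with red cap, 62 mm across, 190 mm high; bystander. Origin under its centre.
- phone: Phone lying flat, 75 by 155 by 9 mm; bystander. Origin under its centre.
- scissors: Scissors lying flat, about 160 mm long; bystander. Origin under the pivot.
- sticks: Bundle of bamboo sticks, 300 mm long (its y), 34 mm wide, 12 mm high; bystander. Origin under its centre.
- pops: Three gold chocolates already mounted on sticks, a bunch 105 mm wide, 240 mm long (its y), 33 mm high; bystander, not to be packed. Origin under the middle.
- spool: Pink ribbon spool lying flat, 72 mm across, 28 mm high; bystander. Origin under its centre.
- tape: Roll of white tape lying flat, 68 mm across, 20 mm high; bystander. Origin under its centre.
Things that resemble listed ones, but are neither listed nor needed, are in the scene too. There is more than one size of the tissue; the one meant has the size given above.

How it is judged (in metres and radians):
On the way, in this order (a step that is already met when the one before it is completed fails the run):
1. every loose chocolate is in the tray and the tag clip sits on the middle of its front rim (x of choc0 in the frame of tray between -0.056 and 0.056 m and y of choc0 in the frame of tray between -0.096 and 0.096 m and z of choc0 in the frame of tray between -0.002 and 0.032 m and x of choc1 in the frame of tray between -0.056 and 0.056 m and y of choc1 in the frame of tray between -0.096 and 0.096 m and z of choc1 in the frame of tray between -0.002 and 0.032 m and x of choc2 in the frame of tray between -0.056 and 0.056 m and y of choc2 in the frame of tray between -0.096 and 0.096 m and z of choc2 in the frame of tray between -0.002 and 0.032 m and x of choc3 in the frame of tray between -0.056 and 0.056 m and y of choc3 in the frame of tray between -0.096 and 0.096 m and z of choc3 in the frame of tray between -0.002 and 0.032 m and x of choc4 in the frame of tray between -0.056 and 0.056 m and y of choc4 in the frame of tray between -0.096 and 0.096 m and z of choc4 in the frame of tray between -0.002 and 0.032 m and x of clip_jaw in the frame of tray between -0.066 and -0.05 m and y of clip_jaw in the frame of tray between -0.035 and 0.035 m and z of clip_jaw in the frame of tray between 0.006 and 0.024 m and angle between clip's own z axis and vertical below 0.3 rad and contact force between clip and tray above 1 N), for 0.2 s.
2. the packed and tagged tray stands inside the tape outline, with the tissue box clear of it (x of tray in the frame of outline between -0.018 and 0.018 m and y of tray in the frame of outline between -0.018 and 0.018 m and angle between the x axis of tray and the x axis of outline, either way round below 0.18 rad and height (world z) of tray below 0.004 m and linear speed of tray below 0.02 m/s and (x of tissue in the frame of outline above 0.13 m or x of tissue in the frame of outline below -0.13 m or y of tissue in the frame of outline above 0.17 m or y of tissue in the frame of outline below -0.17 m) and angle between tissue's own z axis and vertical below 0.15 rad and height (world z) of tissue between -0.01 and 0.01 m and x of clip_jaw in the frame of tray between -0.066 and -0.05 m and y of clip_jaw in the frame of tray between -0.035 and 0.035 m and z of clip_jaw in the frame of tray between 0.006 and 0.024 m and angle between clip's own z axis and vertical below 0.3 rad and contact force between clip and tray above 1 N), for 0.2 s.
At the end, for the whole second after the job is handed in: Every chocolate lies in the tray; the clip is shut on its front rim, jaw tips 8 to 26 mm below it, within 35 mm of its middle; the tray is at rest within 18 mm each way and 0.18 rad of the outline; the tissue box is upright, its centre over 130 mm (x) or 170 mm (y) from the outline centre (all of step 2 and x of choc0 in the frame of tray between -0.056 and 0.056 m and y of choc0 in the frame of tray between -0.096 and 0.096 m and z of choc0 in the frame of tray between -0.002 and 0.032 m and x of choc1 in the frame of tray between -0.056 and 0.056 m and y of choc1 in the frame of tray between -0.096 and 0.096 m and z of choc1 in the frame of tray between -0.002 and 0.032 m and x of choc2 in the frame of tray between -0.056 and 0.056 m and y of choc2 in the frame of tray between -0.096 and 0.096 m and z of choc2 in the frame of tray between -0.002 and 0.032 m and x of choc3 in the frame of tray between -0.056 and 0.056 m and y of choc3 in the frame of tray between -0.096 and 0.096 m and z of choc3 in the frame of tray between -0.002 and 0.032 m and x of choc4 in the frame of tray between -0.056 and 0.056 m and y of choc4 in the frame of tray between -0.096 and 0.096 m and z of choc4 in the frame of tray between -0.002 and 0.032 m); the robot touches nothing.
It fails at once if the tray is lifted or tipped (height (world z) of tray above 0.02 m or angle between tray's own z axis and vertical above 0.2 rad).
It fails at once if a bystander is moved more than 30 mm (distance of any of bottle, phone, scissors, sticks, pops, spool, tape from where it was at the start of the episode above 0.03 m).
It fails at once if the tissue box is tipped over (angle between tissue's own z axis and vertical above 0.6 rad).
Of choc0, choc1, choc2, choc3, choc4 only 3 to 5 are there at a start; the rules pass over those that are not, and their reading is None.
At some moment in a run one of tray, tissue, choc0, choc1, choc2, choc3, choc4 may be knocked a few centimetres aside while the robot is not near it.
It also fails if it takes over 210 s, if anything falls off the work surface, if the arm or the gripper's body presses on something with over 40 N, if the wrist force passes 120 N, or if a joint passes its speed limit or range.

## Working session

There is one attempt and no reset: what is moved stays moved. The work goes in short steps, each a Python script; the robot and the scene stay as the last script left them, time stands still between calls to the robot, and variables do not carry over. Pictures are saved under pics/ and viewed, at most 14 in all, crops included, and the job is handed in when it is done.

```bash
mkdir -p pics; ls
cat > h.py <<'E'
import numpy as np, cv2
from scipy.spatial.transform import Rotation as R
from workcell import r
def rot(a):
    a=np.array(a,float)
    return a if a.shape==(3,3) else (R.from_quat(a).as_matrix() if a.size==4 else R.from_euler('xyz',a).as_matrix())
def shot(name,save=None):
    p,o=np.array(r.get_eef_pos()),rot(r.get_orientation())
    c=r.camera(name); K=np.array(c['mtx']);d=np.array(c['dist_coeffs'],float)
    if name=='wrist':
        T=np.array(c['tool_from_camera']); C=p+o@T[:3,3]; A=o@T[:3,:3]
    else: C=np.array(c['position'],float);A=rot(c['attitude'])
    if save: cv2.imwrite('pics/'+save+'.png',c['frame'][:,:,::-1])
    return dict(f=c['frame'],K=K,d=d,C=C,A=A)
def ray(s,uv):
    n=cv2.undistortPoints(np.array(uv,float).reshape(-1,1,2),s['K'],s['d'])[:,0]
    return np.c_[n[:,0],-n[:,1],-np.ones(len(n))]@s['A'].T
def onplane(s,uv,z):
    D=ray(s,uv); return s['C']+D*((z-s['C'][2])/D[:,2])[:,None]
def proj(s,P):
    q=(np.array(P,float).reshape(-1,3)-s['C'])@s['A']; q=q*[1,-1,-1]
    return cv2.projectPoints(q,np.zeros(3),np.zeros(3),s['K'],s['d'])[0][:,0]
E
python3 - <<'E'
from h import *
for n in ('scene','side','wrist'):
    s=shot(n,n+'0'); print(n,s['C'].round(),s['A'].round(2).tolist(),s['K'].round().tolist(),s['d'])
print(r.grip_point_offset,r.get_clock(),r.get_orientation())
E
```

```text
pics
scene [1108.  750.  866.] [[-0.77, -0.41, 0.49], [0.64, -0.49, 0.59], [-0.0, 0.77, 0.64]] [[459.0, 0.0, 321.0], [0.0, 459.0, 202.0], [0.0, 0.0, 1.0]] [-0.03481363  0.          0.          0.          0.        ]
side [458. 746. 948.] [[-1.0, 0.06, -0.04], [-0.07, -0.76, 0.65], [0.01, 0.65, 0.76]] [[370.0, 0.0, 317.0], [0.0, 370.0, 205.0], [0.0, 0.0, 1.0]] [-0.06871318  0.          0.          0.          0.        ]
wrist [652.  72. 384.] [[1.0, -0.0, 0.0], [-0.0, 0.97, 0.25], [-0.0, -0.25, 0.97]] [[325.0, 0.0, 321.0], [0.0, 325.0, 197.0], [0.0, 0.0, 1.0]] [-0.01806809  0.          0.          0.          0.        ]
-18.8 0.15 [-3.14016490e+00  5.08096290e-06  1.57083316e+00]
```

View images.

View pics/scene0.png

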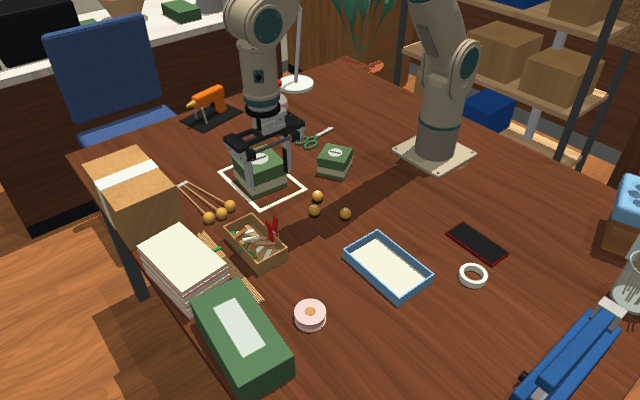

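View pics/side0.png

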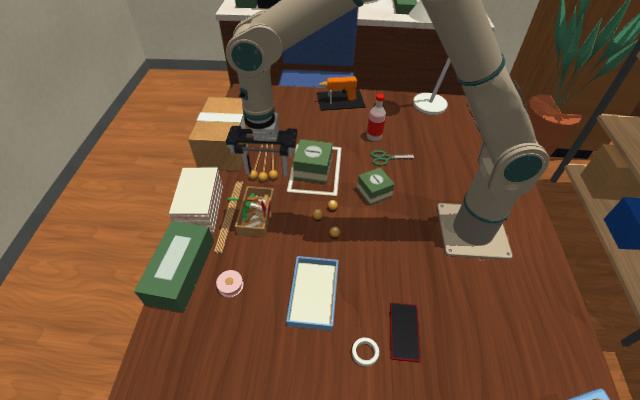

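View pics/wrist0.png

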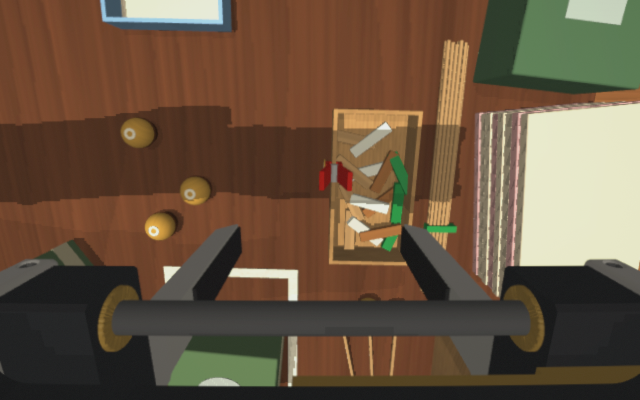

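Run:
```python
from h import *
r.goto([560,-20,420],r.get_orientation())
s=shot('side','side1'); w=shot('wrist','wrist1'); sc=shot('scene','scene1')
np.set_printoptions(suppress=True,precision=0)
n={'tray':(313,293,10),'chocA':(333,205,18),'chocB':(318,214,18),'chocC':(335,232,18),'tissueTop':(313,150,90),'small':(376,180,60),'bottlecap':(380,97,190),'scis':(392,157,0),'spool':(229,282,28),'tape':(366,351,20),'phone':(404,332,9),'pops':(263,176,16),'box':(254,210,45)}
for k,v in n.items(): print(k,onplane(s,v[:2],v[2])[0])
```

```text
tray [496. 265.  10.]
chocA [455. -55.  18.]
chocB [502. -13.  18.]
chocC [444.  55.  18.]
tissueTop [ 537. -241.   90.]
small [ 316. -142.   60.]
bottlecap [ 308. -439.  190.]
scis [ 241. -331.    0.]
spool [731. 260.  28.]
tape [351. 419.  20.]
phone [250. 359.   9.]
pops [ 709. -172.   16.]
box [704.  10.  45.]
```

View pics/wrist1.png

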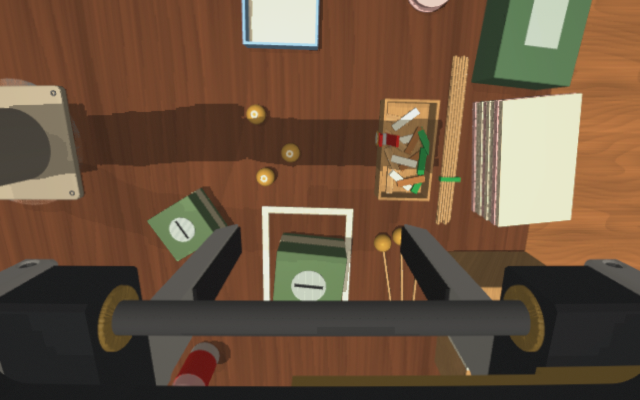

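View pics/side1.png

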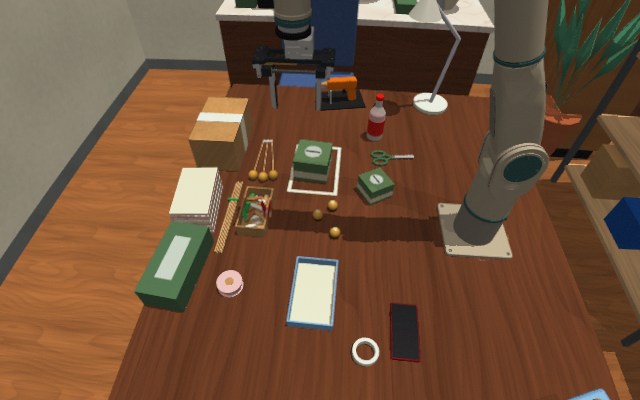

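Run:
```python
from h import *
import pickle
O=r.get_orientation(); D={}
for k,p in dict(tissue=[530,-300,330],choc=[480,-60,300],clip=[665,-60,220],tray=[494,193,320]).items():
    print(k, r.ik(p,O) is not None)
    r.move_l(p,O,v=300); r.pause(.2); D[k]=shot('wrist')
pickle.dump(D,open('D.pkl','wb')); print(r.get_clock())
m=[cv2.resize(D[k]['f'][:,:,::-1],(400,250)) for k in D]
cv2.imwrite('pics/m.png',np.vstack([np.hstack(m[:2]),np.hstack(m[2:])]))
```

```text
tissue True
choc True
clip True
tray True
6.3833
```

View pics/m.png

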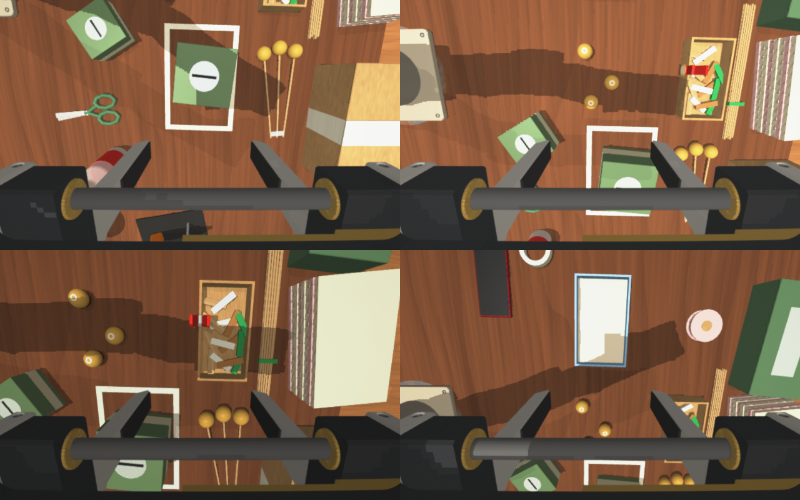

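```bash
cat >> h.py <<'E'
def hsv(s): return cv2.cvtColor(s['f'],cv2.COLOR_RGB2HSV)
def blobs(m,amin=100,roi=None):
    m=m.astype(np.uint8)*255
    if roi is not None: k=np.zeros_like(m);k[roi[1]:roi[3],roi[0]:roi[2]]=255;m&=k
    cs,_=cv2.findContours(m,cv2.RETR_EXTERNAL,cv2.CHAIN_APPROX_NONE)
    return sorted([c for c in cs if cv2.contourArea(c)>amin],key=cv2.contourArea,reverse=True)
def rect(s,c,z):
    """min-area rectangle on plane z: centre, short, long, yaw of the long side relative to y"""
    P=onplane(s,c[:,0],z)[:,:2].astype(np.float32)
    b=cv2.boxPoints(cv2.minAreaRect(P)); e1,e2=b[1]-b[0],b[2]-b[1]
    L,S=(e1,e2) if np.linalg.norm(e1)>np.linalg.norm(e2) else (e2,e1)
    if L[1]<0: L=-L
    return b.mean(0).round(1),round(float(np.linalg.norm(S)),1),round(float(np.linalg.norm(L)),1),round(float(np.arctan2(-L[0],L[1])),3)
E
python3 - <<'E'
from h import *
import pickle
D=pickle.load(open('D.pkl','rb'))
s=D['tissue'];h=hsv(s).astype(int)
white=(h[...,1]<60)&(h[...,2]>150)
for c in blobs(white,300,(200,0,420,225)): print('white',cv2.boundingRect(c),rect(s,c,0))
green=(h[...,0]>40)&(h[...,0]<85)&(h[...,1]>60)
for c in blobs(green,1500,(60,0,480,225)): print('green',cv2.boundingRect(c),[(z,rect(s,c,z)) for z in(90,60)])
s=D['tray'];h=hsv(s).astype(int)
tr=((h[...,0]>90)&(h[...,0]<115)&(h[...,1]>60)&(h[...,2]>80))
for c in blobs(tr,1000,(200,0,420,225)): print('tray',cv2.boundingRect(c),rect(s,c,32))
s=D['choc'];h=hsv(s).astype(int)
g=(h[...,0]>14)&(h[...,0]<26)&(h[...,1]>130)&(h[...,2]>70)
for c in blobs(g,80,(250,40,400,200)): print('choc',cv2.minEnclosingCircle(c),onplane(s,[cv2.minEnclosingCircle(c)[0]],18).round(1))
s=D['clip'];h=hsv(s).astype(int)
red=((h[...,0]<5)|(h[...,0]>174))&(h[...,1]>170)&(h[...,2]>70)
for c in blobs(red,20,(270,60,400,220)): print('clip',cv2.boundingRect(c),onplane(s,[cv2.minEnclosingCircle(c)[0]],85).round(1))
cv2.imwrite('pics/clip.png',cv2.resize(s['f'][30:220,260:440,::-1],None,fx=3,fy=3,interpolation=cv2.INTER_CUBIC))
E
```

```text
white (263, 37, 121, 173) (array([ 530.7, -247.2], dtype=float32), 175.5, 255.8, -0.028)
white (303, 97, 48, 50) (array([ 540.4, -237.9], dtype=float32), 72.3, 73.2, 0.003)
green (276, 68, 104, 105) [(90, (array([ 538.9, -236.1], dtype=float32), 118.2, 118.5, 1.461)), (60, (array([ 539.3, -236.7], dtype=float32), 126.6, 126.9, 1.461))]
green (107, 0, 102, 95) [(90, (array([ 335.1, -148.2], dtype=float32), 88.7, 91.8, 0.532)), (60, (array([ 321. , -142.5], dtype=float32), 95.0, 98.3, 0.532))]
green (135, 149, 58, 51) [(90, (array([ 332.4, -306.3], dtype=float32), 67.0, 70.4, -0.692)), (60, (array([ 318. , -311.9], dtype=float32), 71.8, 75.4, -0.692))]
tray (282, 40, 85, 147) (array([498.7, 259.3], dtype=float32), 115.4, 196.8, -0.03)
choc ((295.78448486328125, 81.56896209716797), 13.126458168029785) [[447.8  53.1  18. ]]
choc ((338.5, 131.72727966308594), 12.283013343811035) [[506.  -13.5  18. ]]
choc ((305.5, 162.61764526367188), 11.908413887023926) [[459.4 -56.8  18. ]]
clip (303, 103, 13, 20) [[654.5  13.3  85. ]]
clip (324, 104, 12, 19) [[674.8  13.1  85. ]]
```

View pics/clip.png

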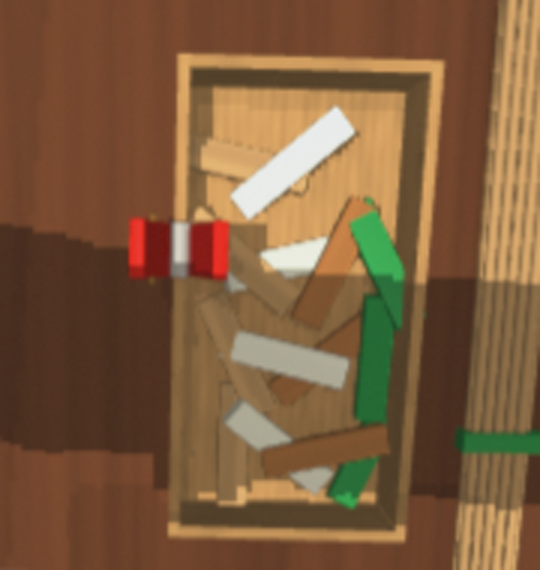

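Run:
```python
from h import *
import pickle
D=pickle.load(open('D.pkl','rb'))
print('mat',onplane(D['tissue'],[(218,343),(325,335)],3).round())
s=shot('side'); print(onplane(s,[(318,107),(365,106),(341,92),(222,165)],0).round())
yaw=np.pi/2-.03
r.goto([541,-120,200],[np.pi,0,yaw]); 
w=shot('wrist')  # recheck
r.move_l([541,-148,20],[np.pi,0,yaw],v=150)
print(r.get_ft_force())
r.move_l([535,-366,20],[np.pi,0,yaw],v=60); print(r.get_ft_force())
r.move_l([536,-330,20],v=100); r.move_l([536,-300,330],v=300); r.pause(.3)
s=shot('wrist');h=hsv(s).astype(int)
green=(h[...,0]>40)&(h[...,0]<85)&(h[...,1]>60)
for c in blobs(green,1500,(60,0,480,400)): print('green',cv2.boundingRect(c),rect(s,c,90))
s=shot('side','side2');print(r.get_clock())
```

```text
mat [[ 345. -633.    3.]
 [ 540. -614.    3.]]
[[ 546. -632.    0.]
 [ 340. -658.    0.]
 [ 449. -760.    0.]
 [ 876. -233.    0.]]
[0.52754427 0.05553548 0.52928665]
[-0.03291195  2.48205507  2.59258361]
green (281, 217, 87, 84) (array([ 538.5, -425.5], dtype=float32), 118.7, 126.1, -0.03)
green (98, 0, 104, 100) (array([ 335.9, -148.3], dtype=float32), 88.8, 92.0, 0.534)
green (132, 154, 58, 51) (array([ 333.8, -303.6], dtype=float32), 67.7, 69.5, 0.973)
15.0083
```

View pics/side2.png

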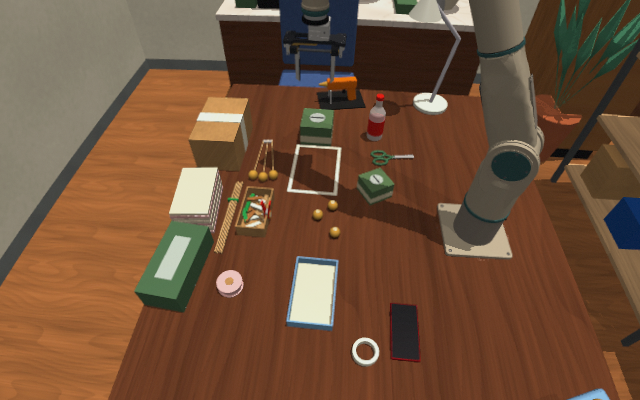

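```bash
cat >> h.py <<'E'
def chocs():
    s=shot('wrist');h=hsv(s).astype(int)
    g=(h[...,0]>14)&(h[...,0]<26)&(h[...,1]>130)&(h[...,2]>70)
    out=[]
    for c in blobs(g,80,(0,0,640,225)):
        q,rad=cv2.minEnclosingCircle(c); P=onplane(s,[q],18)[0]; D=rad/325*(s['C'][2]-18)
        if 11<D<22: out.append(P[:2].round(1))
    return out
def tray():
    s=shot('wrist');h=hsv(s).astype(int)
    m=(h[...,0]>90)&(h[...,0]<115)&(h[...,1]>60)&(h[...,2]>80)
    return [rect(s,c,32) for c in blobs(m,1000,(100,0,540,225))]
E
python3 - <<'E'
from h import *
yaw=np.pi/2-.03
r.move_l([536,-345,100],[np.pi,0,yaw],v=300);r.move_l([536,-345,20],v=150)
r.move_l([535,-382,20],v=60);r.move_l([535,-350,20],v=100); r.move_l([500,-120,280],[np.pi,0,np.pi/2],v=300);r.pause(.2)
L=chocs(); print(L)
exp={'A':(447.8,53.1,2.28),'B':(506,-13.5,.785),'C':(459.4,-56.8,.785)}
A=min(L,key=lambda p:np.hypot(*(p-exp['A'][:2])))
print(A, [ (y,r.ik([*A,3],[np.pi,0,y]) is not None) for y in (2.28,.785,2.28-np.pi)])
print(r.ik([500,260,9],[np.pi,0,0]),r.ik([500,260,9],[np.pi,0,np.pi]),r.get_clock())
E
```

```text
[array([447.6,  53.4]), array([505.7, -13.5]), array([459.5, -56.8]), array([ 677.2, -184.8])]
[447.6  53.4] [(2.28, True), (0.785, True), (-0.8615926535897933, True)]
[-0.70143744  0.81228375  0.27133217  1.90832048 -0.4360925   0.47862723
 -1.69094961] [-0.42744528  0.79451286 -0.15874412  1.90020217  0.25367537  0.46613557
  0.80406486] 19.425
```

```bash
cat >> h.py <<'E'
DN=lambda y:[np.pi,0,y]
def pick(exp,yaw,view):
    r.goto(view,DN(np.pi/2)); r.pause(.2)
    L=chocs(); p=min(L,key=lambda q:np.hypot(*(q-np.array(exp))))
    print('pick',p)
    if np.hypot(*(p-np.array(exp)))>40: print('far',L); return False
    r.goto([*p,90],DN(yaw)); r.move_l([*p,4],v=120); r.close_gripper()
    print('gap',r.get_finger_gap(),r.get_grasp_force())
    r.move_l([*p,110],v=200); return r.get_finger_gap()>.1
def place(loc):
    r.goto([498,190,310],DN(np.pi/2)); r.pause(.2)
    T=tray(); print(T,r.get_finger_gap()); c,S,Lg,y=T[0]
    p=c+R.from_euler('z',y).as_matrix()[:2,:2]@np.array(loc)
    r.goto([*p,90],DN(np.pi+y)); r.move_l([*p,10],v=120); r.ungrasp(); r.pause(.1); r.move_l([*p,100],v=200)
    print('placed',p,r.get_clock())
E
python3 - <<'E'
from h import *
if pick((447.6,53.4),2.28,[480,-40,280]): place((36,0))
r.goto([498,190,310],DN(np.pi/2)); r.pause(.2); print(chocs()); shot('wrist','w3')
E
```

```text
pick [447.7  52.7]Traceback (most recent call last):
  File "<stdin>", line 2, in <module>
  File "h.py", line 54, in pick
    r.goto([*p,90],DN(yaw)); r.move_l([*p,4],v=120); r.close_gripper()
                             ~~~~~~~~^^^^^^^^^^^^^^
workcell.Unreachable: the arm cannot follow that straight line within its joint ranges
```

Run:
```python
from h import *
if pick((447.6,53.4),np.pi/2,[480,-40,280]): place((36,0))
r.goto([498,190,310],DN(np.pi/2)); r.pause(.2); print(chocs()); shot('wrist','w3')
```

```text
pick [447.2  53. ]
gap 0.33822133752165257 29.999982956796885
[(array([497.6, 261. ], dtype=float32), 118.5, 200.2, -0.034)] 0.3388035984394517
placed [533.57920011 259.77623581] 31.6333
[array([536.4, 260.6]), array([740.4, 254.6])]
```

View pics/w3.png

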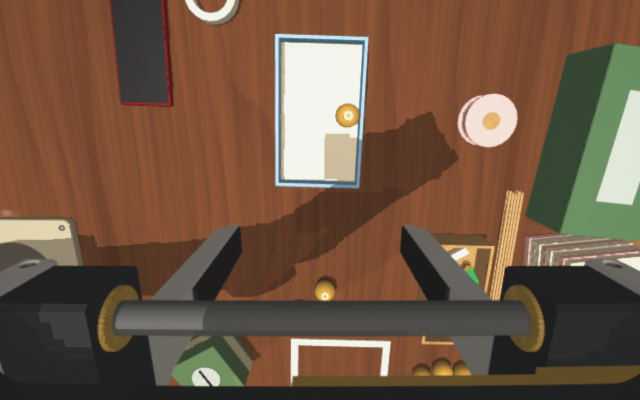

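Works: the choc stands in the tray at pixel (347,115). Do the other two, the last one away from the clip's place.

Run:
```python
from h import *
if pick((505.7,-13.5),np.pi/2,[480,-40,280]): place((2,0))
if pick((459.5,-56.8),np.pi/2,[480,-40,280]): place((-30,30))
r.goto([498,190,310],DN(np.pi/2)); r.pause(.2); print(chocs(),tray(),r.get_clock()); shot('wrist','w4');shot('side','side4')
```

```text
pick [505.8 -13.4]
gap 0.33933294714393886 29.999988824129105
[(array([498.4, 259.8], dtype=float32), 116.2, 195.8, -0.03)] 0.3397818884554302
placed [500.39909396 259.73999679] 42.2917
pick [459.3 -57.2]
gap 0.3432913074811225 29.999991352669895
[(array([487. , 240.6], dtype=float32), 116.0, 196.4, -0.029)] 0.3419821278871986
placed [457.88249218 271.45727005] 52.1583
[array([461. , 272.5]), array([524.7, 242.2]), array([490.3, 241.4])] [(array([487.1, 240.8], dtype=float32), 116.4, 196.2, -0.03)] 53.375
```

View pics/w4.png

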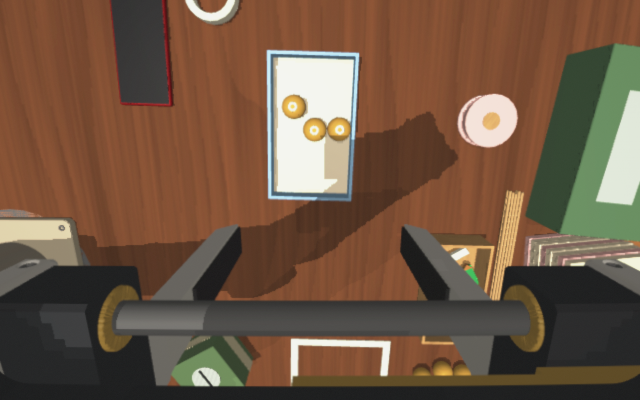

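Run:
```python
from h import *
import pickle
D=pickle.load(open('D.pkl','rb'));s=D['clip']
print(onplane(s,[(260+180/3,30+248/3)],50).round(1),onplane(s,[(260+183/3,30+60/3),(260+172/3,30+530/3)],45).round(1))
P=[664.5,13]
r.goto([664,-60,200],DN(np.pi/2));r.pause(.2)
s=shot('wrist');h=hsv(s).astype(int)
red=((h[...,0]<5)|(h[...,0]>174))&(h[...,1]>170)&(h[...,2]>70)
cs=[c for c in blobs(red,20,(270,60,400,220))]
q=[onplane(s,[cv2.boundingRect(c)[:2]+np.array(cv2.boundingRect(c)[2:])/2],85)[0] for c in cs]
print(np.round(q,1)); c=np.mean(q[:2],0)[:2]; print(c)
y=np.pi/2-.023
r.goto([*c,120],DN(y)); print('ok'); r.move_l([*c,61],v=100); f0=r.get_ft_force()
r.close_gripper(); print('gap',r.get_finger_gap()*94,r.get_grasp_force(),r.get_ft_force()-f0)
r.move_l([*c,130],v=60); r.pause(.2); print('gap',r.get_finger_gap()*94,r.get_ft_force()-f0,r.get_clock())
shot('side','side5');sc=shot('scene')
u=proj(sc,[*c,120])[0].astype(int);a=shot('side');v=proj(a,[*c,120])[0].astype(int)
f=lambda i,u:cv2.resize(i['f'][max(u[1]-50,0):u[1]+50,u[0]-50:u[0]+50,::-1],(400,400),interpolation=cv2.INTER_CUBIC)
cv2.imwrite('pics/held.png',np.hstack([f(sc,u),f(a,v)]))
```

```text
[[665.3  13.3  50. ]] [[666.4  75.2  45. ]
 [662.2 -90.4  45. ]]
[[655.6  13.1  85. ]
 [674.6  12.3  85. ]]
[665.1254167   12.71253541]
ok
gap 14.408074670854077 30.00199019908905 [0.39894452 0.87362001 4.65960222]
gap 14.34562064000489 [-1.21508277  1.44123694 -1.72872417] 58.8833
```

View pics/held.png

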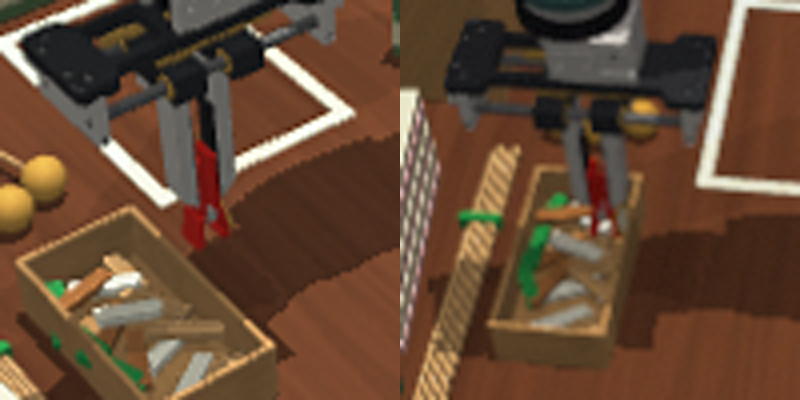

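Run:
```python
from h import *
r.move_l([600,100,200],DN(np.pi/2),v=250)
r.move_l([440,170,215],DN(np.pi/2),v=250);r.pause(.3)
T=tray();print(T); c,S,L,y=T[0]
M=R.from_euler('z',y).as_matrix()[:2,:2]
p=c+M@[-58,0]; print('p',p,'ikz',r.ik([*p,48],DN(np.pi/2+y)) is not None)
s=shot('wrist'); h=hsv(s); q=proj(s,[*p,32])[0]; v=int(round(q[1])); u=int(q[0]); print(q); print(s['f'][v,u-10:u+12].tolist())
```

```text
[(array([485.7, 242. ], dtype=float32), 119.4, 199.4, -0.03)]
p [427.72611025 243.73973901] ikz True
[306.82731645 112.19465753]
[[124, 75, 50], [127, 77, 51], [127, 77, 51], [125, 75, 50], [125, 74, 49], [123, 74, 49], [124, 74, 49], [125, 76, 51], [134, 103, 95], [181, 203, 217], [205, 236, 244], [210, 239, 246], [202, 236, 244], [133, 164, 181], [157, 156, 146], [183, 171, 145], [205, 190, 158], [211, 194, 162], [214, 201, 169], [220, 213, 182], [242, 243, 234], [244, 245, 240]]
```

Run:
```python
from h import *
p=np.array([427.6,243.7]);y=-.03
r.goto([*p,110],DN(np.pi/2+y)); r.pause(.2); f0=np.array(r.get_ft_force())
r.move_l([*p,62],v=60); print('a',np.array(r.get_ft_force())-f0)
for z in (56,52,50,48.5):
    r.move_l([*p,z],v=30); f=np.array(r.get_ft_force())-f0; print(z,f.round(1))
    if abs(f[2])>10: break
r.ungrasp(); r.pause(.3); r.move_l([*p,140],v=120)
r.move_l([440,170,215],DN(np.pi/2),v=250);r.pause(.3)
s=shot('wrist');print(tray(),chocs(),r.get_clock())
h=hsv(s).astype(int);red=((h[...,0]<5)|(h[...,0]>174))&(h[...,1]>170)&(h[...,2]>70)
for c in blobs(red,20,(200,0,420,225)): b=cv2.boundingRect(c);print(b,onplane(s,[(b[0]+b[2]/2,b[1]+b[3]/2)],72).round(1))
a=shot('side');v=proj(a,[*p,40])[0].astype(int);sc=shot('scene');u=proj(sc,[*p,40])[0].astype(int)
f=lambda i,u:cv2.resize(i['f'][u[1]-50:u[1]+50,u[0]-40:u[0]+60,::-1],(400,400),interpolation=cv2.INTER_CUBIC)
cv2.imwrite('pics/clipped.png',np.hstack([f(sc,u),f(a,v)]))
```

```text
a [ 0.21627447  0.5885952  -0.86733617]
56 [ 0.2  0.4 -0.7]
52 [ 0.6  0.2 -1.7]
50 [-0.1  0.7 -0.9]
48.5 [-1.5 -0.   5.4]
[(array([485.7, 241.9], dtype=float32), 119.3, 199.0, -0.029)] [array([461.2, 272.7]), array([525.5, 242. ]), array([490.8, 241.1]), array([742.8, 255.1])] 67.3333
(291, 103, 14, 20) [[419.4 243.8  72. ]]
(312, 105, 11, 18) [[438.1 242.9  72. ]]
```

View pics/clipped.png

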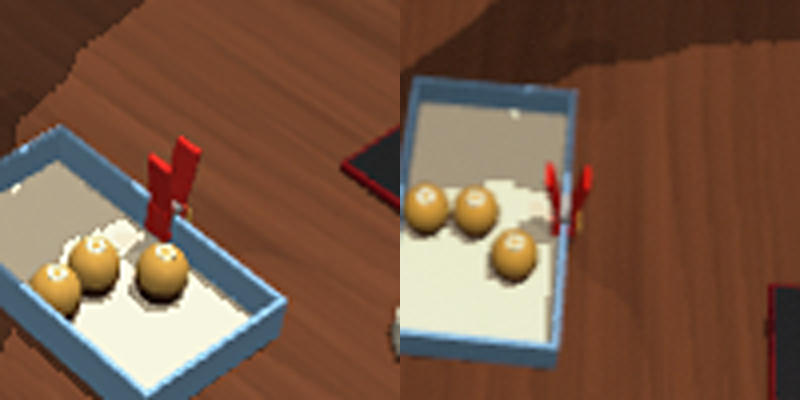

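Run:
```python
from h import *
c=np.array([485.7,242.]);y=-.029;M=R.from_euler('z',y).as_matrix()[:2,:2]
a=c+M@[-95,0]; b=c+M@[-68+58.5,0]
O=DN(np.pi+y)
try: r.goto([*a,120],O)
except r.Unreachable: O=DN(y); r.goto([*a,120],O)
r.move_l([*a,12],v=120); r.move_l([*b,12],v=45); print(r.get_ft_force())
b2=c+M@[-95,0]; r.move_l([*(b+M@[-25,0]),12],v=80); r.move_l([*(b+M@[-25,0]),130],v=150)
r.goto([530,170,310],DN(np.pi/2)); r.pause(.3); print(tray(),chocs(),r.get_clock())
```

```text
[-0.43183831 -0.62999534 -0.73341691]
[(array([549.5, 238.6], dtype=float32), 116.6, 197.3, -0.029)] [array([523.5, 270.8]), array([586.8, 240.3]), array([552.5, 239.2]), array([739.1, 255.1])] 74.1167
```

Run:
```python
from h import *
c=np.array([548.3,240.5]);y=-.029;M=R.from_euler('z',y).as_matrix()[:2,:2]
g=np.array([530.7,-247.2])
a=c+M@[0,135]; b=g+M@[0,109+18]; O=DN(np.pi/2+y)
r.goto([*a,150],O); r.move_l([*a,12],v=120); r.move_l([*(c+M@[0,111]),12],v=40)
r.move_l([*b,12],v=55); print(r.get_ft_force())
r.move_l([*(b+M@[0,20]),12],v=80); r.move_l([*(b+M@[0,20]),120],v=200)
r.goto([530,-320,320],DN(np.pi/2)); r.pause(.3); s=shot('wrist','w6'); print(tray(),chocs(),r.get_clock())
h=hsv(s).astype(int)
white=(h[...,1]<60)&(h[...,2]>150)
for k in blobs(white,300,(200,0,440,225)): print('white',cv2.boundingRect(k),rect(s,k,0))
```

```text
[-0.19229913  2.58681999 -0.73167637]
[(array([ 531.2, -229.8], dtype=float32), 118.8, 196.8, -0.032)] [array([ 506. , -198.3]), array([ 569.6, -228.9]), array([ 535.2, -229.8])] 88.6083
white (283, 29, 80, 139) (array([ 532.4, -228.6], dtype=float32), 111.9, 194.2, -0.026)
white (260, 19, 125, 180) (array([ 530.8, -247.2], dtype=float32), 175.5, 255.7, -0.028)
```

View pics/w6.png

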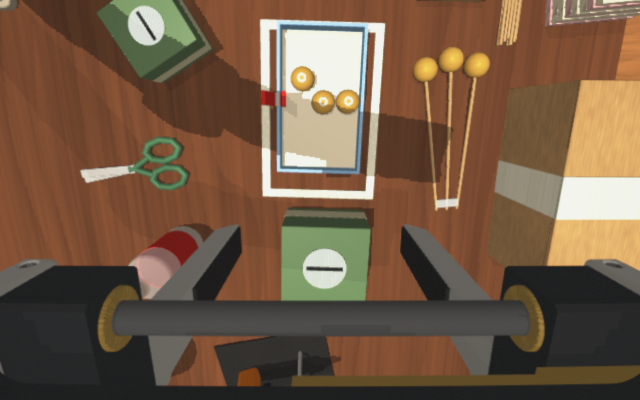

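Run:
```python
from h import *
y=-.029;M=R.from_euler('z',y).as_matrix()[:2,:2];g=np.array([530.7,-247.2]);O=DN(np.pi/2+y)
P=lambda d,z:[*(g+M@[0,d]),z]
r.goto(P(147,120),O); r.move_l(P(147,12),v=150); r.move_l(P(129,12),v=60); r.move_l(P(109.5,12),v=40)
r.move_l(P(130,12),v=80); r.move_l(P(130,120),v=200)
r.goto([530,-320,320],DN(np.pi/2)); r.pause(.3); print(tray(),chocs())
r.goto([520,-60,380],DN(np.pi/2)); r.pause(.3); a=shot('side','side7'); print(r.get_clock())
f=a['f'][100:260,210:440,::-1]; cv2.imwrite('pics/final.png',cv2.resize(f,None,fx=3,fy=3))
```

```text
[(array([ 530.8, -247.3], dtype=float32), 119.2, 199.0, -0.031)] [array([ 505.7, -216.6]), array([ 569.6, -247.5]), array([ 534.8, -248.3]), array([ 818.9, -222.4])]
95.7
```

View pics/final.png

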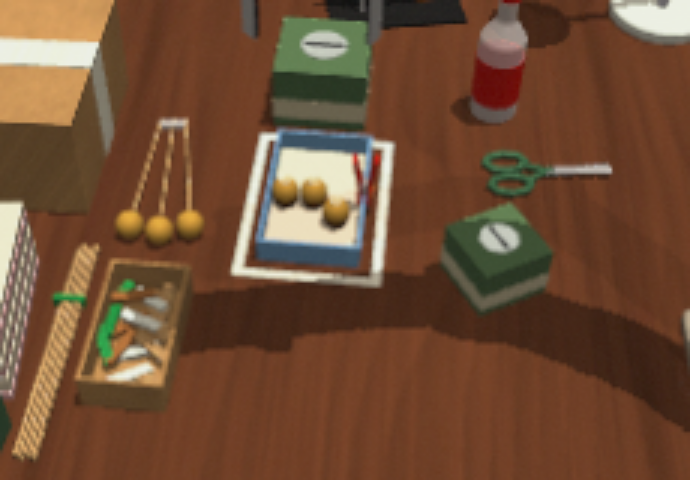

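The tray is centred in the tape with the three chocolates in it and the clip on its front rim. The tissue box stands clear and upright.

```bash
python3 -c "
from workcell import r
print(r.close_job())"
```

```text
the job is handed in; nothing more can be done
None
```

Handed in at about 96 s: the three loose chocolates I could see are in the tray, the red tag clip sits on the middle of its front rim, the tray measures within about 1 mm of the outline centre, and the tissue box stands upright clear of the tape; the hand-in call gave no verdict.

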